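# Move an open roller tray from the dust cover to the roofed stand, end for end

### The job

An open tray of loose bearing rollers is parked under the low dust cover with only its square end showing. Draw it out by that end, set it down and let go, take it afresh near its scoop end, carry it level so that no roller falls out, and push it square end first into the roofed stand until it meets the back stop, leaving the scoop end sticking out and the tray let go. Leave the other things on the bench where they are.

Things in the scene. Friction and masses are not known exactly. Their poses are not given: they have to be found in the camera images.
- tray: Bare aluminium open tray, 150 long x 54 wide x 34 mm high, walls 3 mm, 0.2 to 0.3 kg, on the bench in the cover, its square end sticking out 50 to 75 mm. Origin: centre of its underside; x along its length towards the scoop end, y across, z up. The long sides are plain, flat and full height over the whole length: grip there, across the 54 mm width. Full-height wall at the -x (square) end.
- scoop_end (a point): Middle of the tray's scoop-end lip, 75 mm from the tray's origin along +x, 14 mm above its underside. Here the floor ramps up at about 20 degrees, from 40 to 75 mm past the origin, to a lip only 15 mm high over which rollers can leave.
- square_end (a point): Middle of the outer face of the tray's square end, 75 mm from the tray's origin along -x, 14 mm above its underside.
- cover: Fixed grey sheet-metal dust cover on the bench, 115 long x 70 wide x 46 mm high (foot flanges 96 mm wide), open only at the mouth, no floor (the tray slides on the bench). Origin under its centre on the bench; x points inward, the mouth is 57.5 mm from the origin along -x. Inside 62 mm wide, 42 mm high.
- cover_mouth (a point): Centre of the cover's mouth at bench level.
- stand: Fixed stand: dark steel base with level deck 30 mm above the bench, grey roof over its inner part (underside 42, top 46 mm above the deck; 84 mm wide). Origin at bench level on its centre line; x points inward. From 120 to 10 mm before the origin (-x) the deck is an open tongue 38 mm wide, narrower than the tray. The rigid back stop's face is 85 mm past the origin (+x).
- stand_mouth (a point): Centre of the roofed bay's mouth at deck level: 10 mm before the stand's origin, 30 mm above the bench. The bay is 60 mm wide inside, flared to 76 mm over the outer 16 mm, and 95 mm deep to the back stop, so a tray pushed home has 55 mm sticking out.
- roller_1: Loose plain steel bearing roller, 14 mm diameter, 22 mm long, about 27 g, lying in the tray. Origin at its centre, x along its axis.
- roller_2: Loose plain steel bearing roller, 14 mm diameter, 22 mm long, about 27 g, lying in the tray. Origin at its centre, x along its axis.
- roller_3: Loose plain steel bearing roller, 14 mm diameter, 22 mm long, about 27 g, lying in the tray. Origin at its centre, x along its axis.
- spanner: Steel combination spanner, 176 x 25 x 8 mm, lying on the bench: a bystander. Origin under its centre.
- marker: Black marker pen, 125 x 18 x 20 mm, lying on the bench: a bystander. Origin under its centre.
- loose_bearing: Ball bearing, 62 mm across, 14 mm high, lying flat on the bench: a bystander. Origin under its centre.
- counter: White hand tally counter, 91 x 47 x 26 mm, lying on the bench: a bystander. Origin under its centre.

How it is judged:
On the way:
1. the tray has been drawn more than half out of the cover, stands level and the fingers have let go of it (x of tray in the frame of cover below -0.065 m and contact force between the fingers and tray below 0.2 N and angle between tray's own z axis and vertical below 0.1 rad and linear speed of tray below 0.03 m/s), for 0.2 s.
At the end, for the whole second after the job is handed in: The tray stands level and still on the stand's deck, let go, its square end in the bay within 5 mm of the back stop and centred within 6 mm, its scoop end sticking out, and all three rollers inside the tray (x of square_end in the frame of stand above 0.08 m and x of scoop_end in the frame of stand below -0.055 m and y of tray in the frame of stand between -0.006 and 0.006 m and z of tray in the frame of stand between 0.025 and 0.034 m and angle between tray's own z axis and vertical below 0.06 rad and linear speed of tray below 0.02 m/s and x of roller_1 in the frame of tray between -0.075 and 0.075 m and y of roller_1 in the frame of tray between -0.026 and 0.026 m and z of roller_1 in the frame of tray between 0.003 and 0.034 m and x of roller_2 in the frame of tray between -0.075 and 0.075 m and y of roller_2 in the frame of tray between -0.026 and 0.026 m and z of roller_2 in the frame of tray between 0.003 and 0.034 m and x of roller_3 in the frame of tray between -0.075 and 0.075 m and y of roller_3 in the frame of tray between -0.026 and 0.026 m and z of roller_3 in the frame of tray between 0.003 and 0.034 m); the robot touches nothing.
It fails at once if the tray is tilted by more than 20 degrees (angle between tray's own z axis and vertical above 0.35 rad).
It fails at once if a roller has left the tray (distance between any of roller_1, roller_2, roller_3 and tray above 0.1 m).
It fails at once if a bystander has been moved by more than 3 cm (distance of any of spanner, marker, loose_bearing, counter from where it was at the start of the episode above 0.03 m).
It also fails if it takes over 51 s, if anything falls off the work surface, if the arm or the gripper's body presses on something with over 40 N, if the wrist force passes 120 N, or if a joint passes its speed limit or range.

### The arm

A 6-joint arm with a two-finger parallel gripper is mounted at the origin on a cart in front of the work surface, level with it; the furniture and walls round the work are solid. World frame = base frame: x ahead of the robot, y to its left, z up, the work surface at z = 0. Lengths are in m, angles in rad, forces in N, time in s.
With the tool pointing down it reaches from about 0.375 to 0.9 m from the base axis. Payload 3.1 kg.
Tool frame: the origin (TCP) lies at the very end of the fingers, on their centre line; the grasp point (between the pads) lies 19 mm behind it (manip.tcp_to_grasp is the distance from the TCP to the grasp point, in m); z points along the fingers, y is the line along which they close (so a half turn about z gives the same grasp; the last joint's range is limited). The gripper opens to 85 mm and grips with 20 to 120 N. Pads are 22 mm wide; open, the fingers measure 114 mm over their backs; the gripper's body (76 mm by 85 mm) begins 54 mm behind the grasp point. The pads swing forward as they close: fully open they stand 13 mm farther back than shut.
Start: joints at [1.121, 0.527, 1.433, -0, 1.181, -0.178], TCP at [0.168, 0.602, 0.231] pointing down, gripper open.
Joint ranges: [-3.08, 3.08], [-0.75, 2.2], [0.22, 2.44], [-1.43, 4.57], [0, 2.65], [-2.85, 2.85]. Speed limits (rad/s): [2.79, 2.79, 3.14, 3.14, 3.14, 3.14].

### API

Orientations are given as a unit quaternion [x, y, z, w].
In Python, from station import manip gives the robot as it stands. The module is installed in compiled form; this text tells all that it offers.
- The arm moves only by the tool step_arm, never from a script. Its argument "commands" is one flat list of numbers, 6 for each row, row after row: the shift along the tool's x, y, z in m, then the turn, a rotation vector about the tool's x, y, z in degrees. A call has exactly 10 rows; each row is the pose to reach, as a shift and turn from the pose commanded when the call began, along the tool's axes at that moment; what a row does not reach only later rows make up. A row lasts 1/10 s, in which the tool goes at most 50 mm and 8.59 degrees, less where a joint would pass 70% of its speed; a pose out of reach is approached as far as the arm can. A call with a gripper value outside its range is refused whole. "jaw" is the opening in per cent of the stroke, from 0 (shut) to 100 (fully open), set as the call begins (left out, the last holds). The fingers move at their own pace and stop on an object; "grip_force" is the grip in N (left out, the last holds). Time passes only in rows, so rows that repeat a pose let the fingers close, or fill a call up. It gives the time, the measured TCP pose, the force, the opening and the grip force at its end, in the units of the state.
- manip.sense(): the state, without advancing time (a new reading comes with each control period).
- manip.snapshot(name): name is "scene" or "top"; returns a dict with "pixels" (420x560x3 uint8, blue, green, red), "fx", "fy", "cx", "cy" (pixels), "R" (3x3) and "t" (3): a world point X has camera coordinates R X + t. Camera axes: x right, y down, z forward; pixel columns grow to the right and rows downward; lengths in m; the calibration is good to about 2 mm. A picture is of the moment at which its call begins. There is no depth.
- manip.sign_off(): hands the job in; it is judged then, once.
The state is a dict: "t": time; "q": joint angles; "qd": joint speeds; "tau": joint torques, N m; "tcp_pos": TCP position; "tool_rot": TCP orientation; "force": force on the tool from outside, world axes, zero at the start; "ft_torque": the same for the moment, N m; "finger_gap": opening from 0.0 (shut) to 1.0 (fully open); "gripper_force": force on a finger pad.
Only numpy, scipy, OpenCV 4.12 (cv2) and the standard library are available. Lean on these libraries where they do the work, as an engineer would, in place of code of your own. Each camera call takes 0.05 s, during which the arm holds its last target. There are 200 camera calls.

## Working session

There is one attempt and no reset: what is moved stays moved. The work goes in short steps, Python scripts to look and compute and a tool call to move; the robot and the scene stay as the last step left them, time stands still between calls to the robot, and variables do not carry over. Pictures are saved under pics/ and viewed, at most 10 in all, crops included, and the job is handed in when it is done.

Besides the shell and the picture viewer there is one more tool, called as name(argument=value, ...), one argument or row to a line, values as JSON. step_arm: Moves the arm, as the interface text tells. Its arguments: {"type":"object","properties":{"commands":{"type":"array","items":{"type":"number"}},"jaw":{"type":"number"},"grip_force":{"type":"number"}},"required":["commands"]}

```bash
mkdir -p pics; python3 - <<'E'
from station import manip
import cv2,numpy as np
s=manip.sense();print(s)
for n in("scene","top"):
    d=manip.snapshot(n);cv2.imwrite(f"pics/{n}0.png",cv2.resize(d["pixels"],(800,600),interpolation=cv2.INTER_CUBIC))
    print(n,d["fx"],d["cx"],d["cy"],-d["R"].T@d["t"],d["R"])
    np.savez(f"{n}.npz",**{k:d[k] for k in("fx","fy","cx","cy","R","t")})
E
```

```text
{'t': 0.0, 'q': array([ 1.12046018e+00,  5.28494871e-01,  1.43389813e+00, -1.27484175e-05,
        1.18141324e+00, -1.78510808e-01]), 'qd': array([ 0.00075145, -0.00029207,  0.00079081, -0.00013223,  0.00082785,
        0.00062471]), 'tau': array([-5.68580672e-04, -4.42350841e+01, -1.78023291e+01, -3.24299326e-04,
        8.51949735e-03,  1.66596055e-05]), 'tcp_pos': array([0.16746963, 0.6013983 , 0.23031732]), 'tool_rot': array([ 1.35492133e-01,  9.90777804e-01, -1.05435817e-03, -3.36691502e-04]), 'force': array([-0.27598701,  0.75800658,  0.04097453]), 'ft_torque': array([-0.02408073,  0.06308856,  0.00787746]), 'gripper_force': 0.0, 'finger_gap': 0.9927388648523816}
scene 381.4468069812914 281.929134171106 212.28555177574725 [-0.0240324  -0.41620105  0.63576213] [[ 0.63698332 -0.77082649  0.00887532]
 [-0.47621084 -0.40252509 -0.78179075]
 [ 0.60619757  0.49376114 -0.6234777 ]]
top 510.7835599879467 282.6425441295781 203.28803201789916 [0.28561684 0.04789108 1.31218003] [[-0.00304101 -0.99998668  0.00417026]
 [-0.98151569  0.00218677 -0.1913692 ]
 [ 0.19135753 -0.00467513 -0.98150927]]
```

View pics/scene0.png

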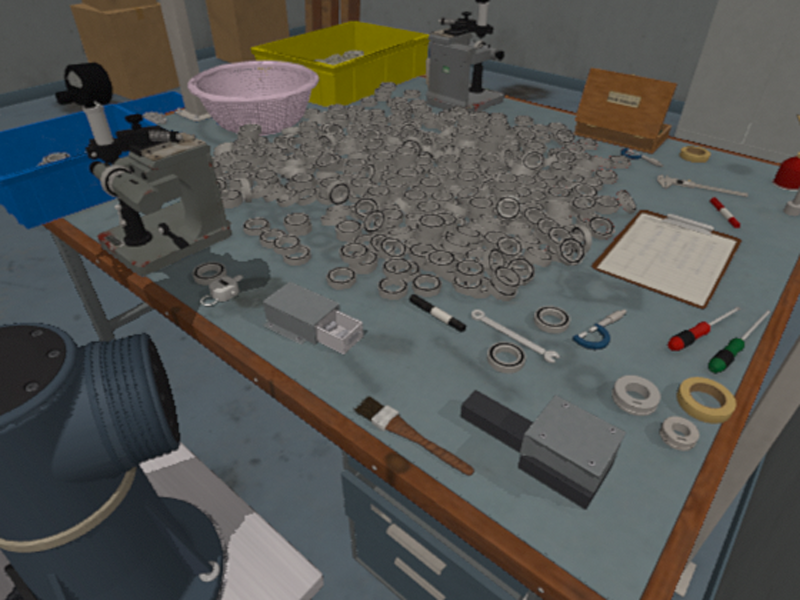

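View pics/top0.png

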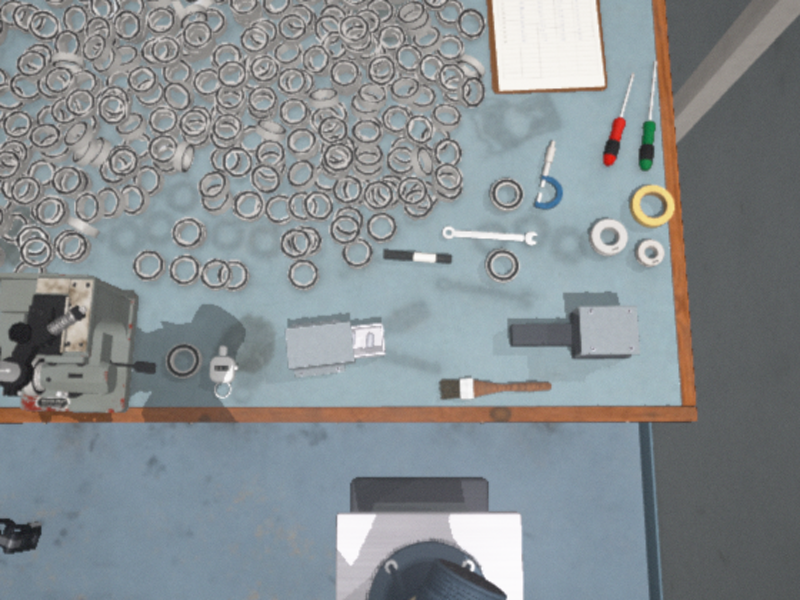

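The scene view shows the cover at (300,310) with the tray end at (340,330), and the stand at (570,445). The top view shows the cover at (320,343) with the tray at (369,340), and the stand's roof at (605,332) with its tongue at (540,332). I'll enlarge both next.

```bash
python3 - <<'E'
from station import manip
import cv2,numpy as np
p=manip.snapshot("top")["pixels"]
a=p[210:275,190:280];b=p[195:260,350:455]
A=cv2.resize(a,None,fx=7,fy=7,interpolation=cv2.INTER_CUBIC);B=cv2.resize(b,None,fx=7,fy=7,interpolation=cv2.INTER_CUBIC)
for im,(x0,y0) in((A,(190,210)),(B,(350,195))):
    for i in range(0,im.shape[1],70):cv2.putText(im,str(x0+i//7),(i,9),0,.35,(0,0,255));cv2.line(im,(i,10),(i,16),(0,0,255))
    for i in range(0,im.shape[0],70):cv2.putText(im,str(y0+i//7),(0,i+4),0,.35,(0,0,255))
cv2.imwrite("pics/ca.png",A);cv2.imwrite("pics/cb.png",B)
E
```

```text
(no output)
```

View pics/ca.png

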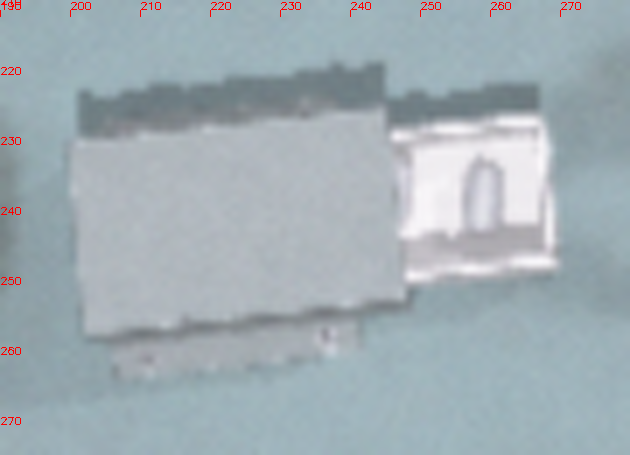

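View pics/cb.png

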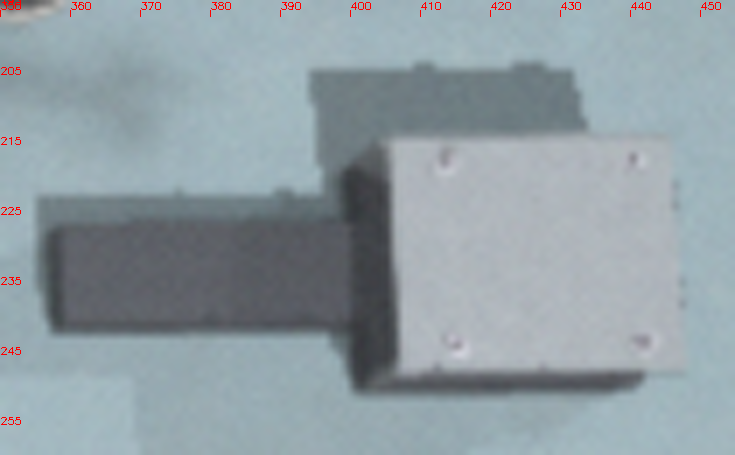

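The first crop shows the cover roof with corners at (71,140), (385,109), (410,300) and (87,338). The tray rim's outer corners are at (547,114) and (557,266), with a roller visible at (483,195). The second crop shows the stand roof corners at (388,140), (668,137), (687,372) and (398,372), and the tongue's outer end at (62,224)–(62,330).

```bash
cat >h.py <<'E'
import numpy as np
from scipy.optimize import least_squares
C={n:dict(np.load(n+".npz")) for n in("scene","top")}
def ray(n,u,v,z):
    c=C[n];d=c["R"].T@np.array([(u-c["cx"])/c["fx"],(v-c["cy"])/c["fy"],1]);o=-c["R"].T@c["t"]
    return o+d*(z-o[2])/d[2]
def crop(u,v,x0,y0,k=7): return (u+.5)/k-.5+x0,(v+.5)/k-.5+y0
def fit(local,world,g):
    L=np.array(local);W=np.array(world)[:,:2]
    def f(p):
        c,s=np.cos(p[2]),np.sin(p[2]);return (L@np.array([[c,s],[-s,c]])+p[:2]-W).ravel()
    r=least_squares(f,g);return r.x,(r.fun.reshape(-1,2)*1000).round(1)
E
python3 - <<'E'
from h import *
A=lambda u,v,z:ray("top",*crop(u,v,190,210),z)
B=lambda u,v,z:ray("top",*crop(u,v,350,195),z)
cov=[A(71,140,.046),A(385,109,.046),A(410,300,.046),A(87,338,.046)]
print(np.round(cov,4))
# cover x inward=+y (image left); local y = left of inward -> world -x (image down)
print(fit([(.0575,-.035),(-.0575,-.035),(-.0575,.035),(.0575,.035)],cov,[.4,.2,1.57]))
tr=[A(547,114,.034),A(557,266,.034)];print(np.round(tr,4),np.linalg.norm(tr[0]-tr[1]))
print(fit([(-.075,-.027),(-.075,.027)],tr,[.4,.1,1.57]))
print("tray edge pts",[np.round(A(*p,.034),4) for p in((392,133),(545,116),(407,281),(555,267))])
t=[A(*p,.034) for p in((392,133),(545,116),(407,281),(555,267))]
print([np.arctan2((a-b)[1],(a-b)[0]) for a,b in((t[0],t[1]),(t[2],t[3]))])
st=[B(388,140,.076),B(668,137,.076),B(687,372,.076),B(398,372,.076)];tg=[B(62,224,.03),B(62,330,.03)]
print(np.round(st,4),np.round(tg,4))
# inward = -y; local left = +x
print(fit([(-.12,.019),(-.12,-.019)],tg,[.4,-.2,-1.57]))
print(fit([(-.01,.042),(.089,.042),(.089,-.042),(-.01,-.042)],st,[.4,-.2,-1.57]))
print(fit([(-.12,.019),(-.12,-.019),(-.01,.042),(-.01,-.042)],tg+[st[0],st[3]],[.4,-.2,-1.57]))
print("tongue right",np.round([B(345,218,.03),B(350,327,.03)],4))
print("roller",A(483,195,.012))
E
```

```text
[[0.466  0.2493 0.046 ]
 [0.4769 0.1374 0.046 ]
 [0.4086 0.1277 0.046 ]
 [0.3955 0.2417 0.046 ]]
(array([0.43674983, 0.18901205, 1.68157143]), array([[-0.8,  0.7],
       [ 1. , -1.6],
       [-0.3,  0.3],
       [ 0.1,  0.6]]))
[[0.4768 0.0797 0.034 ]
 [0.4218 0.076  0.034 ]] 0.055121240619054705
(array([0.44422118, 0.15267852, 1.63835625]), array([[-0.6, -0. ],
       [ 0.6,  0. ]]))
tray edge pts [array([0.47  , 0.1356, 0.034 ]), array([0.4761, 0.0804, 0.034 ]), array([0.4165, 0.1296, 0.034 ]), array([0.4214, 0.0767, 0.034 ])]
[np.float64(1.6802091805566677), np.float64(1.662736494496589)]
[[ 0.4977 -0.2586  0.076 ]
 [ 0.4985 -0.3571  0.076 ]
 [ 0.4158 -0.3584  0.076 ]
 [ 0.4161 -0.2581  0.076 ]] [[ 0.475  -0.1503  0.03  ]
 [ 0.4364 -0.1491  0.03  ]]
(array([ 0.45193835, -0.26960496, -1.60224144]), array([[-0.3,  0. ],
       [ 0.3, -0. ]]))
(array([ 0.45690023, -0.26857929, -1.56710682]), array([[ 1.2,  0.2],
       [ 0.7, -0.3],
       [-0.6,  0.7],
       [-1.2, -0.6]]))
(array([ 0.45665261, -0.26901463, -1.56546566]), array([[ 0. ,  1.4],
       [ 0.6, -0.1],
       [ 0.9, -0.2],
       [-1.5, -1.1]]))
tongue right [[ 0.4769 -0.253   0.03  ]
 [ 0.4372 -0.253   0.03  ]]
roller [0.45021111 0.10358036 0.012     ]
```

```bash
cat >>h.py <<'E'
from scipy.spatial.transform import Rotation as Ro
def rel(pos,heading,s=None):
    """shift(m), turn(deg) in tool axes to reach tcp pos, tool down, tool y at heading"""
    from station import manip
    s=s or manip.sense();R=Ro.from_quat(s["tool_rot"])
    y=np.array([np.cos(heading),np.sin(heading),0]);z=np.array([0,0,-1.]);T=Ro.from_matrix(np.c_[np.cross(y,z),y,z])
    return np.r_[R.inv().apply(np.array(pos)-s["tcp_pos"]).round(4),(R.inv()*T).as_rotvec(degrees=True).round(2)]
E
python3 - <<'E'
from h import *
print(rel((.25,.36,.2),1.1));print(rel((.447,.1,.12),.095))
E
```

```text
[-1.443e-01 -2.105e-01  3.080e-02 -9.000e-02 -1.000e-02  1.140e+01]
[-4.039e-01 -4.080e-01  1.111e-01 -9.000e-02  4.000e-02  6.898e+01]
```

step_arm(
  commands=[-0.024,-0.035,0.005,0,0,6,-0.048,-0.07,0.01,0,0,12,-0.072,-0.105,0.015,0,0,18,-0.096,-0.14,0.02,0,0,24,-0.12,-0.175,0.025,0,0,30,-0.145,-0.21,0.03,0,0,36,-0.175,-0.235,0.04,0,0,42,-0.205,-0.26,0.05,0,0,48,-0.235,-0.285,0.06,0,0,54,-0.265,-0.31,0.07,0,0,60],
  jaw=100,
  grip_force=60,
)

```text
t: 1.15
tcp_pos: [0.3406, 0.231, 0.1611]
tool_rot: [0.614, 0.789, 0.0, 0.0]
force: [0.3, 1.4, -0.4]
finger_gap: 0.999
gripper_force: 0.0
```

```bash
python3 - <<'E'
from h import *
print(rel((.447,.1,.12),.095))
E
```

```text
[-0.1531  0.0711  0.0411  0.03   -0.01    8.75  ]
```

step_arm(
  commands=[-0.038,0.018,0.01,0,0,3,-0.076,0.036,0.02,0,0,6,-0.115,0.053,0.03,0,0,9,-0.153,0.071,0.04,0,0,9,-0.153,0.071,0.06,0,0,9,-0.153,0.071,0.08,0,0,9,-0.153,0.071,0.1,0,0,9,-0.153,0.071,0.1,0,0,9,-0.153,0.071,0.1,0,0,9,-0.153,0.071,0.1,0,0,9],
)

```text
t: 2.15
tcp_pos: [0.4472, 0.1019, 0.0621]
tool_rot: [0.673, 0.74, 0.0, 0.001]
force: [-0.2, 0.0, 0.4]
finger_gap: 0.999
gripper_force: 0.0
```

```bash
python3 - <<'E'
from h import *
from station import manip
import cv2
print(rel((.447,.1,.006),.095))
a=manip.snapshot("scene")["pixels"][170:280,150:300];b=manip.snapshot("top")["pixels"][190:300,180:330]
cv2.imwrite("pics/g.png",np.hstack([cv2.resize(x,(400,293),interpolation=cv2.INTER_CUBIC) for x in(a,b)]))
E
```

```text
[-0.0019 -0.0005  0.0561  0.08    0.01    0.    ]
```

View pics/g.png

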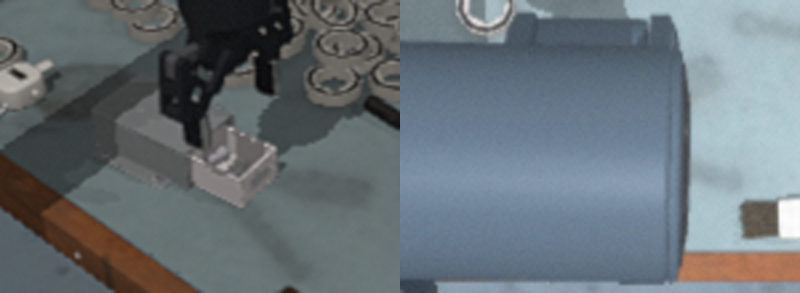

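Both fingers stand astride the tray's exposed end (left finger at (200,120) in the left half), in front of the cover. I'll descend now.

step_arm(
  commands=[-0.002,-0.0005,0.015,0,0,0,-0.004,-0.0005,0.03,0,0,0,-0.004,-0.0005,0.044,0,0,0,-0.004,-0.0005,0.052,0,0,0,-0.004,-0.0005,0.056,0,0,0,-0.004,-0.0005,0.056,0,0,0,-0.004,-0.0005,0.056,0,0,0,-0.004,-0.0005,0.056,0,0,0,-0.004,-0.0005,0.056,0,0,0,-0.004,-0.0005,0.056,0,0,0],
)

```text
t: 3.25
tcp_pos: [0.4467, 0.0978, 0.0056]
tool_rot: [0.673, 0.74, 0.0, 0.0]
force: [-0.6, -0.3, 1.2]
finger_gap: 1.0
gripper_force: 0.0
```

step_arm(
  commands=[0,0,0,0,0,0,0,0,0,0,0,0,0,0,0,0,0,0,0,0,0,0,0,0,0,0,0,0,0,0,0,0,0,0,0,0,0,0,0,0,0,0,0,0,0,0,0,0,0,0,0,0,0,0,0,0,0,0,0,0],
  jaw=0,
  grip_force=40,
)

```text
t: 4.25
tcp_pos: [0.447, 0.0977, 0.0056]
tool_rot: [0.673, 0.74, 0.0, 0.0]
force: [0.2, -0.5, 5.3]
finger_gap: 0.62
gripper_force: 42.7
```

step_arm(
  commands=[-0.001,0,0,0,0,0,-0.003,0,0,0,0,0,-0.006,0,0,0,0,0,-0.011,0,0,0,0,0,-0.018,0,0,0,0,0,-0.026,0,0,0,0,0,-0.035,0,0,0,0,0,-0.044,0,0,0,0,0,-0.053,0,0,0,0,0,-0.062,0,0,0,0,0],
)

```text
t: 5.25
tcp_pos: [0.4516, 0.0366, 0.0056]
tool_rot: [0.673, 0.74, -0.0, -0.001]
force: [-0.5, 5.3, 6.2]
finger_gap: 0.627
gripper_force: 43.0
```

step_arm(
  commands=[-0.009,0,0,0,0,0,-0.018,0,0,0,0,0,-0.027,0,0,0,0,0,-0.036,0,0,0,0,0,-0.044,0,0,0,0,0,-0.051,0,0,0,0,0,-0.057,0,0,0,0,0,-0.061,0,0,0,0,0,-0.063,0,0,0,0,0,-0.063,0,0,0,0,0],
)

```text
t: 6.25
tcp_pos: [0.4572, -0.026, 0.0056]
tool_rot: [0.673, 0.74, -0.0, -0.001]
force: [-2.0, 2.1, 7.0]
finger_gap: 0.625
gripper_force: 43.1
```

step_arm(
  commands=[0,0,0,0,0,0,0,0,0,0,0,0,0,0,0,0,0,0,0,0,0,0,0,0,0,0,0,0,0,0,0,0,0,0,0,0,0,0,0,0,0,0,0,0,0,0,0,0,0,0,0,0,0,0,0,0,0,0,0,0],
  jaw=100,
)

```text
t: 7.25
tcp_pos: [0.4584, -0.0267, 0.0053]
tool_rot: [0.673, 0.74, 0.0, 0.0]
force: [-0.6, -0.5, 0.5]
finger_gap: 0.999
gripper_force: 0.0
```

step_arm(
  commands=[0,0,-0.015,0,0,0,0,0,-0.04,0,0,0,0,0,-0.07,0,0,0,0.02,0,-0.1,0,0,0,0.055,0,-0.12,0,0,0,0.09,0,-0.12,0,0,0,0.13,0,-0.12,0,0,0,0.17,0,-0.12,0,0,0,0.2,0,-0.12,0,0,0,0.2,0,-0.12,0,0,0],
)

```text
t: 8.25
tcp_pos: [0.4385, 0.1754, 0.1254]
tool_rot: [0.671, 0.741, 0.0, -0.0]
force: [0.0, -1.0, -0.1]
finger_gap: 0.998
gripper_force: 0.0
```

```bash
python3 - <<'E'
from h import *
from station import manip
import cv2
a=manip.snapshot("scene")["pixels"][205:280,200:290];b=manip.snapshot("top")["pixels"][205:275,240:330]
out=[]
for im,x0,y0 in((a,200,205),(b,240,205)):
    im=cv2.resize(im[:70],None,fx=4.4,fy=4.4,interpolation=cv2.INTER_CUBIC)
    for i in range(0,90,10):cv2.putText(im,str(x0+i),(int(i*4.4),8),0,.3,(0,0,255));cv2.line(im,(int(i*4.4),8),(int(i*4.4),13),(0,0,255))
    for i in range(0,70,10):cv2.putText(im,str(y0+i),(0,int(i*4.4)+3),0,.3,(0,0,255))
    out.append(im)
cv2.imwrite("pics/o.png",np.hstack(out))
print(manip.sense()["tcp_pos"])
E
```

```text
[0.43906119 0.17288174 0.12526075]
```

View pics/o.png

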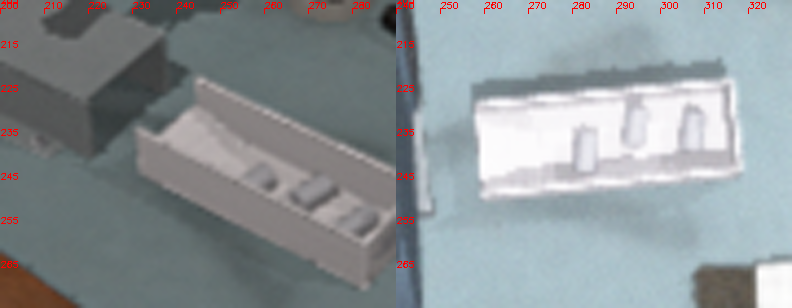

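The left half shows the tray fully out of the cover and level with all three rollers in it. The right half shows the rim corners at (474,98), (735,80), (742,172) and (482,198).

```bash
python3 - <<'E'
from h import *
P=[ray("top",*crop(u-396,v,240,205,4.4),.034) for u,v in((474,98),(735,80),(742,172),(482,198))]
x,r=fit([(.075,-.027),(-.075,-.027),(-.075,.027),(.075,.027)],P,[.45,.03,1.6]);print(x,r)
h=x[2]-np.pi/2
g=x[:2]+.047*np.array([np.cos(x[2]),np.sin(x[2])]);print(g,h)
print(rel((*g,.09),h));print(rel((*g,.006),h))
E
```

```text
[0.4516134  0.0288556  1.65185397] [[-1.8 -0.1]
 [ 0.3  0.4]
 [-0.4 -0.8]
 [ 1.9  0.4]]
[0.44780786 0.07570128] 0.08105763906412733
[-9.76e-02 -7.00e-04  3.53e-02 -1.00e-02  2.00e-02  9.10e-01]
[-9.750e-02 -7.000e-04  1.193e-01 -1.000e-02  2.000e-02  9.100e-01]
```

step_arm(
  commands=[-0.03,0,0.005,0,0,0,-0.065,0,0.015,0,0,0,-0.0975,0,0.03,0,0,0,-0.0975,0,0.055,0,0,0,-0.0975,0,0.08,0,0,0,-0.0975,0,0.1,0,0,0,-0.0975,0,0.113,0,0,0,-0.0975,0,0.119,0,0,0,-0.0975,0,0.119,0,0,0,-0.0975,0,0.119,0,0,0],
)

```text
t: 9.35
tcp_pos: [0.449, 0.0748, 0.0067]
tool_rot: [0.673, 0.74, 0.0, 0.0]
force: [0.8, -0.6, 1.2]
finger_gap: 1.005
gripper_force: 0.0
```

step_arm(
  commands=[0,0,0,0,0,0,0,0,0,0,0,0,0,0,0,0,0,0,0,0,0,0,0,0,0,0,0,0,0,0,0,0,0,0,0,0,0,0,0,0,0,0,0,0,0,0,0,0,0,0,0,0,0,0,0,0,0,0,0,0],
  jaw=0,
  grip_force=90,
)

```text
t: 10.35
tcp_pos: [0.449, 0.0754, 0.0074]
tool_rot: [0.673, 0.74, 0.0, 0.001]
force: [-1.8, -0.8, 7.0]
finger_gap: 0.61
gripper_force: 94.2
```

```bash
python3 - <<'E'
from h import *
from station import manip
s=manip.sense();print(s["tcp_pos"],rel(s["tcp_pos"],0.004,s),s["finger_gap"])
E
```

```text
[0.44896281 0.07541063 0.00740454] [0.   0.   0.   0.08 0.01 5.19] 0.6098059380399341
```

step_arm(
  commands=[0,0,-0.001,0,0,0,0,0,-0.003,0,0,0,0,0,-0.007,0,0,0,0,0,-0.013,0,0,0,0,0,-0.021,0,0,0,0,0,-0.029,0,0,0,0,0,-0.037,0,0,0,0,0,-0.043,0,0,0,0,0,-0.047,0,0,0,0,0,-0.048,0,0,0],
)

```text
t: 11.35
tcp_pos: [0.4489, 0.0754, 0.0549]
tool_rot: [0.673, 0.74, 0.0, 0.0]
force: [0.5, -0.2, -4.3]
finger_gap: 0.614
gripper_force: 94.5
```

```bash
python3 - <<'E'
from station import manip
import cv2
s=manip.sense();print(s["tcp_pos"],s["force"],s["ft_torque"])
a=manip.snapshot("scene")["pixels"][170:310,200:400]
cv2.imwrite("pics/l.png",cv2.resize(a,(800,560),interpolation=cv2.INTER_CUBIC))
E
```

```text
[0.44894444 0.07536079 0.05492491] [ 0.54325898 -0.22330447 -4.31574136] [ 0.22085366 -0.00072912  0.00300103]
```

View pics/l.png

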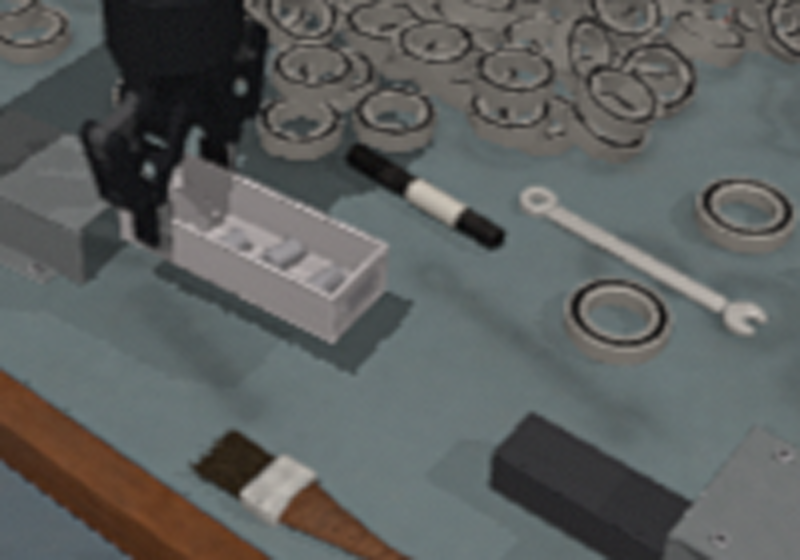

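```bash
python3 - <<'E'
from h import *
c=C["scene"]
def px(X):
    p=c["R"]@X+c["t"];return np.array([c["fx"]*p[0]/p[2]+c["cx"],c["fy"]*p[1]/p[2]+c["cy"]])
obs=[(333,303),(387,243),(333,343)];loc=[(-.075,.027,.034),(-.075,-.027,.034),(-.075,.027,0)]
for sag in(-.04,-.02,0,.02,.04,.08):
    Rz=Ro.from_euler("z",.095+np.pi/2)*Ro.from_euler("y",-sag)  # sag>0: -x end low
    piv=np.array([.047,0,.019])
    for l,o in zip(loc,obs):
        X=np.array([.449,.0754,.0483+.019])+Rz.apply(np.array(l)-piv)
        u=(px(X)-[200,170]+.5)*4-.5
        print(sag,l,np.round(u-np.array(o),1),end=" | ")
    print()
print(rel((.457,-.127,.055),.003)); print(rel((.457,-.127,.0385),.003))
E
```

```text
-0.04 (-0.075, 0.027, 0.034) [  1.5 -13. ] | -0.04 (-0.075, -0.027, 0.034) [ 2.5 -8.4] | -0.04 (-0.075, 0.027, 0) [ 2.9 -5.8] | 
-0.02 (-0.075, 0.027, 0.034) [ 2.  -9.3] | -0.02 (-0.075, -0.027, 0.034) [ 3.  -4.8] | -0.02 (-0.075, 0.027, 0) [ 2.4 -2.7] | 
0 (-0.075, 0.027, 0.034) [ 2.5 -5.7] | 0 (-0.075, -0.027, 0.034) [ 3.3 -1.3] | 0 (-0.075, 0.027, 0) [1.8 0.2] | 
0.02 (-0.075, 0.027, 0.034) [ 2.9 -2.1] | 0.02 (-0.075, -0.027, 0.034) [3.6 2.2] | 0.02 (-0.075, 0.027, 0) [1.1 3.1] | 
0.04 (-0.075, 0.027, 0.034) [3.2 1.4] | 0.04 (-0.075, -0.027, 0.034) [3.8 5.7] | 0.04 (-0.075, 0.027, 0) [0.4 5.9] | 
0.08 (-0.075, 0.027, 0.034) [3.5 8.4] | 0.08 (-0.075, -0.027, 0.034) [ 3.9 12.6] | 0.08 (-0.075, 0.027, 0) [-1.3 11.4] | 
[-2.022e-01 -1.100e-02 -2.000e-04  4.000e-02  1.000e-02  5.250e+00]
[-0.2022 -0.011   0.0163  0.04    0.01    5.25  ]
```

The picture shows the tray held level (sag about 0.01 rad) with all three rollers in it. Now I'll carry it gently over the tongue.

step_arm(
  commands=[-0.001,0,0,0,0,0.1,-0.004,0,0,0,0,0.3,-0.009,-0.0005,0,0,0,0.6,-0.016,-0.001,0,0,0,1.0,-0.025,-0.0015,0,0,0,1.4,-0.036,-0.002,0,0,0,1.8,-0.048,-0.0025,0,0,0,2.2,-0.061,-0.003,0,0,0,2.6,-0.075,-0.004,0,0,0,3.0,-0.089,-0.005,0,0,0,3.4],
)

```text
t: 12.4
tcp_pos: [0.4522, -0.0152, 0.0543]
tool_rot: [0.695, 0.719, 0.0, 0.0]
force: [-0.1, -0.2, -3.6]
finger_gap: 0.612
gripper_force: 94.5
```

```bash
python3 - <<'E'
from h import *
print(rel((.457,-.127,.055),.003))
E
```

```text
[-1.119e-01  1.000e-03 -7.000e-04  1.000e-02  1.000e-02  1.790e+00]
```

step_arm(
  commands=[-0.014,0,0,0,0,0.4,-0.028,0,0,0,0,0.8,-0.042,0.0005,0,0,0,1.2,-0.056,0.0005,0,0,0,1.5,-0.07,0.001,0,0,0,1.8,-0.083,0.001,0,0,0,1.8,-0.095,0.001,0,0,0,1.8,-0.104,0.001,0,0,0,1.8,-0.109,0.001,0,0,0,1.8,-0.111,0.001,0,0,0,1.8],
)

```text
t: 13.4
tcp_pos: [0.4571, -0.1251, 0.0543]
tool_rot: [0.706, 0.708, 0.0, -0.0]
force: [0.2, 0.6, -3.4]
finger_gap: 0.615
gripper_force: 94.4
```

```bash
python3 - <<'E'
from h import *
from station import manip
import cv2
print(rel((.457,-.127,.0385),.003))
b=manip.snapshot("top")["pixels"][190:265,330:450];a=manip.snapshot("scene")["pixels"][240:360,300:450]
A=cv2.resize(a,(400,320),interpolation=cv2.INTER_CUBIC);B=cv2.resize(b,(800,500),interpolation=cv2.INTER_CUBIC)
cv2.imwrite("pics/s.png",B);cv2.imwrite("pics/s2.png",A)
E
```

```text
[-0.0019 -0.0001  0.0158 -0.     -0.      0.02  ]
```

View pics/s.png

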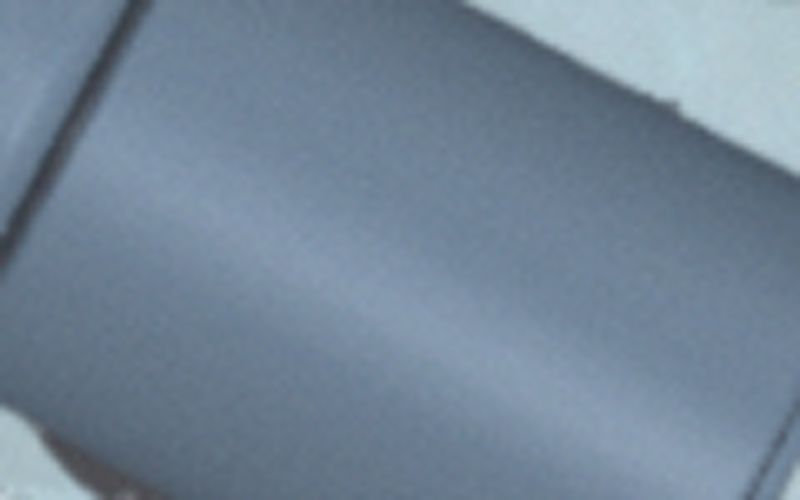

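The arm hides the stand in the top view, so I'll use the scene crop.

View pics/s2.png

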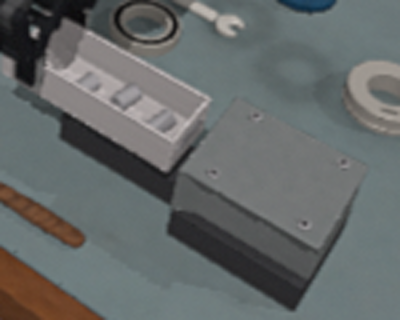

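The tray is held over the tongue in line with the bay, with all three rollers inside. I'll lower it now.

step_arm(
  commands=[-0.001,0,0.001,0,0,0,-0.002,0,0.003,0,0,0,-0.002,0,0.006,0,0,0,-0.002,0,0.009,0,0,0,-0.002,0,0.012,0,0,0,-0.002,0,0.014,0,0,0,-0.002,0,0.015,0,0,0,-0.002,0,0.0155,0,0,0,-0.002,0,0.016,0,0,0,-0.002,0,0.016,0,0,0],
)

```text
t: 14.5
tcp_pos: [0.4571, -0.1266, 0.0383]
tool_rot: [0.706, 0.709, 0.0, 0.0]
force: [-0.1, 0.9, -3.2]
finger_gap: 0.615
gripper_force: 94.6
```

step_arm(
  commands=[-0.001,0,0,0,0,0,-0.003,0,0,0,0,0,-0.007,0,0,0,0,0,-0.012,0,0,0,0,0,-0.018,0,0,0,0,0,-0.024,0,0,0,0,0,-0.03,0,0,0,0,0,-0.035,0,0,0,0,0,-0.038,0,0,0,0,0,-0.04,0,0,0,0,0],
)

```text
t: 15.5
tcp_pos: [0.4572, -0.167, 0.0383]
tool_rot: [0.706, 0.708, 0.0, -0.0]
force: [-0.7, -0.1, -3.5]
finger_gap: 0.618
gripper_force: 94.6
```

step_arm(
  commands=[-0.001,0,0,0,0,0,-0.003,0,0,0,0,0,-0.007,0,0,0,0,0,-0.012,0,0,0,0,0,-0.018,0,0,0,0,0,-0.024,0,0,0,0,0,-0.03,0,0,0,0,0,-0.035,0,0,0,0,0,-0.038,0,0,0,0,0,-0.04,0,0,0,0,0],
)

```text
t: 16.5
tcp_pos: [0.4573, -0.207, 0.0383]
tool_rot: [0.706, 0.708, 0.0, -0.0]
force: [-0.9, -0.5, -3.4]
finger_gap: 0.617
gripper_force: 94.5
```

step_arm(
  commands=[-0.003,0,0,0,0,0,-0.007,0,0,0,0,0,-0.011,0,0,0,0,0,-0.015,0,0,0,0,0,-0.018,0,0,0,0,0,-0.019,0,0.0003,0,0,0,-0.02,0,0.0006,0,0,0,-0.02,0,0.0009,0,0,0,-0.02,0,0.0012,0,0,0,-0.02,0,0.0012,0,0,0],
)

```text
t: 17.5
tcp_pos: [0.4575, -0.2267, 0.0374]
tool_rot: [0.706, 0.709, -0.0, 0.0]
force: [-1.3, -2.0, 0.2]
finger_gap: 0.616
gripper_force: 95.2
```

step_arm(
  commands=[-0.0005,0,0,0,0,0,-0.001,0,0,0,0,0,-0.0015,0,0,0,0,0,-0.002,0,0,0,0,0,-0.0025,0,0,0,0,0,-0.003,0,0,0,0,0,-0.0035,0,0,0,0,0,-0.0035,0,0,0,0,0,-0.0035,0,0,0,0,0,-0.0035,0,0,0,0,0],
)

```text
t: 18.5
tcp_pos: [0.4574, -0.2295, 0.0374]
tool_rot: [0.706, 0.709, 0.0, -0.0]
force: [0.1, 4.2, 5.5]
finger_gap: 0.61
gripper_force: 95.6
```

step_arm(
  commands=[-0.0005,0,0,0,0,0,-0.001,0,0,0,0,0,-0.0015,0,0,0,0,0,-0.002,0,0,0,0,0,-0.002,0,0,0,0,0,-0.002,0,0,0,0,0,-0.002,0,0,0,0,0,-0.002,0,0,0,0,0,-0.002,0,0,0,0,0,-0.002,0,0,0,0,0],
)

```text
t: 19.5
tcp_pos: [0.4575, -0.2315, 0.0374]
tool_rot: [0.706, 0.709, 0.0, -0.0]
force: [-0.1, 4.8, 5.4]
finger_gap: 0.616
gripper_force: 95.6
```

Sliding friction only, so I'll keep going.

step_arm(
  commands=[-0.0005,0,0,0,0,0,-0.001,0,0,0,0,0,-0.0015,0,0,0,0,0,-0.002,0,0,0,0,0,-0.0025,0,0,0,0,0,-0.0025,0,0,0,0,0,-0.0025,0,0,0,0,0,-0.0025,0,0,0,0,0,-0.0025,0,0,0,0,0,-0.0025,0,0,0,0,0],
)

```text
t: 20.5
tcp_pos: [0.4574, -0.2321, 0.0374]
tool_rot: [0.706, 0.709, 0.001, -0.001]
force: [2.2, 10.5, 6.6]
finger_gap: 0.613
gripper_force: 95.8
```

Force is rising at the expected depth, so the tray has met the stop. I'll release it and rise.

step_arm(
  commands=[0,0,0,0,0,0,0,0,0,0,0,0,0,0,0,0,0,0,0,0,0,0,0,0,0,0,0,0,0,0,0,0,0,0,0,0,0,0,0,0,0,0,0,0,0,0,0,0,0,0,0,0,0,0,0,0,0,0,0,0],
  jaw=100,
)

```text
t: 21.5
tcp_pos: [0.4575, -0.2346, 0.0371]
tool_rot: [0.706, 0.709, -0.0, 0.0]
force: [-0.1, 0.1, 0.5]
finger_gap: 0.998
gripper_force: 0.0
```

step_arm(
  commands=[0.002,0,-0.01,0,0,0,0.002,0,-0.03,0,0,0,0.002,0,-0.06,0,0,0,0.02,0,-0.09,0,0,0,0.05,0,-0.12,0,0,0,0.09,0,-0.13,0,0,0,0.13,0,-0.13,0,0,0,0.17,0,-0.13,0,0,0,0.2,0,-0.13,0,0,0,0.22,0,-0.13,0,0,0],
)

```text
t: 22.5
tcp_pos: [0.4557, -0.0122, 0.1679]
tool_rot: [0.705, 0.709, 0.0, -0.0]
force: [-0.3, -0.1, 0.6]
finger_gap: 1.002
gripper_force: 0.0
```

```bash
python3 - <<'E'
from station import manip
import cv2,numpy as np
s=manip.sense();print(s["t"],s["tcp_pos"],s["force"])
a=manip.snapshot("scene")["pixels"][230:360,300:450];b=manip.snapshot("top")["pixels"][190:265,350:455]
cv2.imwrite("pics/f.png",np.hstack([cv2.resize(a,(380,330),interpolation=cv2.INTER_CUBIC),cv2.resize(b[:, :90],(400,330),interpolation=cv2.INTER_CUBIC)]))
E
```

```text
22.5 [ 0.45573773 -0.01224936  0.16788151] [-0.28821782 -0.06594441  0.5746595 ]
```

View pics/f.png

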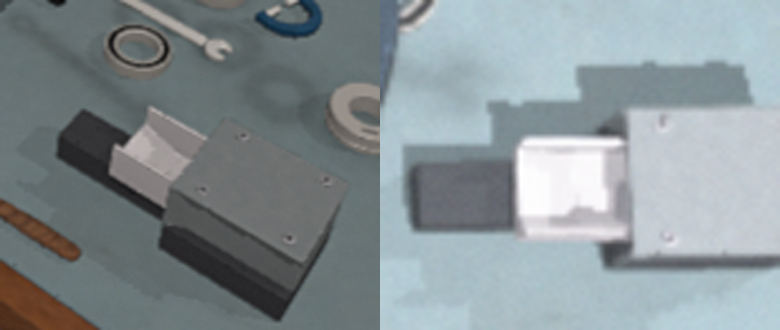

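The tray sits in the bay with its scoop end out and the gripper clear. The rim corners in the right half are at (520,139) and (516,239). I'll check depth and centring.

```bash
python3 - <<'E'
from h import *
for u,v in((520,139),(516,239)): print(ray("top",350+((u-380)+.5)*90/400-.5,190+(v+.5)*75/330-.5,.064))
E
```

```text
[ 0.48324781 -0.20161149  0.064     ]
[ 0.42683009 -0.19714632  0.064     ]
```

```bash
python3 - <<'E'
from h import *
from station import manip
p=manip.snapshot("top")["pixels"].mean(2)
for r0,r1 in((222,224),(228,231),(232,235),(236,239),(242,244)): print(r0,p[r0:r1,374:388].mean(0).round().astype(int))
print("cols tongue",p[230:238,352:362].mean(0).round().astype(int))
print("rows",p[216:250,388:396].mean(1).round().astype(int))
c=C["top"]
def px(X):
    q=c["R"]@X+c["t"];return (c["fx"]*q[0]/q[2]+c["cx"],c["fy"]*q[1]/q[2]+c["cy"])
print([np.round(px(np.array(X)),1) for X in((.457,-.204,.045),(.457,-.204,.064),(.457,-.149,.03),(.484,-.204,.064),(.43,-.204,.064))])
E
```

```text
222 [160 142 136 137 139 138 146 189 231 238 239 239 239 237]
228 [102 103 103 102 102  97 162 248 253 253 253 252 250 250]
232 [107 104 105 107 103  94 153 239 253 253 253 253 253 252]
236 [106 105 105 106 103  93 144 227 250 252 252 252 252 251]
242 [150 150 152 153 152 154 156 163 183 225 226 223 223 226]
cols tongue [184 183 178 143 110  79  83 105 109 109]
rows [136 136 136 137 147 218 252 220 222 245 246 247 247 247 247 248 247 246
 246 245 242 226 214 189 186 205 231 213 198 187 187 188 187 188]
[array([381. , 232.8]), array([382.5, 231.7]), array([358.2, 233.6]), array([382.1, 220.9]), array([383. , 242.6])]
```

```bash
python3 -c "
from station import manip
print(manip.sign_off())"
```

```text
the job is handed in; nothing more can be done
None
```

The job is handed in at about 22.6 s: the tray is let go in the stand, pushed square end first until it met resistance at the expected stop depth (the last picture puts it about 2 mm short at most), with the scoop end out; the rollers, last seen in it just before the push, are now under the roof, and no verdict came back.

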